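# Press a block's plug home with a one-hand bar clamp and release it

### The arm

A 7-joint arm with a two-finger parallel gripper is mounted at the origin on the work surface. World frame = base frame: x ahead of the robot, y to its left, z up, the work surface at z = 0. Lengths are in mm, angles in rad, forces in N, time in s.
With the tool pointing down it reaches from about 425 to 875 mm from the base axis. Payload 9.9 kg.
Tool frame: the origin (TCP) lies at the centre of the arm's flange, where the gripper is bolted on; the fingertips stand ctrl.tcp_to_tips ahead of it and the grasp point (between the pads) lies 155 mm ahead of it (ctrl.tcp_to_tips is the distance from the TCP to the fingertips, in mm); z points along the fingers, y is the line along which they close (so a half turn about z gives the same grasp; the last joint's range is limited). The gripper opens to 85 mm and grips with 20 to 120 N. Pads are 22 mm wide; open, the fingers measure 114 mm over their backs; the gripper's body (76 mm by 85 mm) begins 54 mm behind the grasp point. The pads swing forward as they close: fully open they stand 13 mm farther back than shut.
Start: joints at [-0.084, 0.576, 0.025, 1.437, -0.015, 1.129, -0.057], TCP at [675.007, 0.006, 404.689] pointing down, gripper open.
Joint ranges: [-2.76, 2.76], [-0.34, 2.15], [-1.52, 1.57], [0.19, 2.46], [-1.09, 4.23], [0.17, 1.99], [-2.82, 2.82]. Speed limits (rad/s): [2.22, 2.22, 3.01, 3.01, 3.14, 3.14, 3.14].

### API

Orientations are given as a rotation vector (axis times angle).
In Python, from workcell import ctrl gives the robot as it stands.
- The arm moves only by the shell command python3 -m inch 'ROWS'. ROWS is a JSON object of lists of equal length, an entry for each row: "xyz": the shift along the tool's x, y, z in m, a list of three; "rotation": the turn, a rotation vector about the tool's x, y, z in degrees, a list of three; "jaw": the opening in per cent of the stroke, from 0 (shut) to 100 (fully open). A call has 1 to 8 rows; each row is the pose to reach, as a shift and turn from the pose commanded when the call began, along the tool's axes at that moment; what a row does not reach only later rows make up. A row lasts 1/8 s, in which the tool goes at most 62.5 mm and 10.7 degrees, less where a joint would pass 70% of its speed; a pose out of reach is approached as far as the arm can. A call with a gripper value outside its range is refused whole. The fingers move at their own pace and stop on an object; the grip force is fixed at half the most. Time passes only in rows, so rows that repeat a pose let the fingers close. It gives the time, the measured TCP pose, the force, the opening and the grip force at its end, in the units of the state.
- ctrl.state(): the state, without advancing time (a new reading comes with each control period).
- ctrl.snapshot(name): name is "scene" or "side" or "wrist"; returns a dict with "pixels" (420x560x3 uint8, blue, green, red), "intrinsics" (3x3 intrinsics, pixels), "view" (4x4, takes a point from world to camera coordinates); the wrist camera has in their place "hand_eye" (4x4, takes a point from camera to tool coordinates, whose origin is the TCP and whose axes are the flange's). Camera axes: x right, y up, looking along -z (the intrinsics and any distortion apply to the point x, -y, -z); pixel columns grow to the right and rows downward; lengths in mm; the calibration is good to about 2 mm. The wrist camera is an equidistant fisheye: a pixel r from the principal point sees the ray r / f radians off the axis. A picture is of the moment at which its call begins: read the wrist's pose just before it. There is no depth.
- ctrl.hand_in(): hands the job in; it is judged then, once.
The state is a dict: "time": time; "joint_pos": joint angles; "joint_velocities": joint speeds; "joint_torque": joint torques, N m; "tcp_pos": TCP position; "tcp_rot": TCP orientation; "ft_force": force on the tool from outside, world axes, zero at the start; "torque": the same for the moment, N m; "finger_gap": opening from 0.0 (shut) to 1.0 (fully open); "gripper_force": force on a finger pad.
Only numpy, scipy, OpenCV 4.12 (cv2) and the standard library are available. Lean on these libraries where they do the work, as an engineer would, in place of code of your own. Each camera call takes 0.05 s, during which the arm holds its last target. There are 200 camera calls.

### The job

The brass plug has worked its way out of the wooden block standing in the bar clamp: squeeze the orange trigger towards the handle, letting it right back between strokes, until the jaw has pressed the plug in flush and bears on the block with about 11 N (never over 15 N, which dents the wood), then let the trigger go so that the clamp holds the block by itself. When it has held for about a second, press the red release tab until the jaw has sprung all the way back, and let the tab come up, leaving the block standing between the jaws with its plug flush. Work through trigger and tab only, without touching the jaw or the block, and leave the other things on the desk where they are.

Things in the scene. Friction and masses are not known exactly. Their poses are not given: they have to be found in the camera images.
- clamp: one-hand bar clamp, upright on a wooden base 90 x 290 x 12 mm, fixed to the desk. Origin: on the desk, below the middle of the fixed jaw's face. +y runs along the bar from the jaws to the tail, +z up. In this frame (mm): base y -120 to 170; black body x +-28, y 0 to 105, z up to 85; upright handle x +-14, y 64 to 86, z up to 150; rear housing x +-20, y 103 to 165, z up to 72
- fixed_jaw (a point): centre of the fixed jaw's face (grey pad 44 mm wide, facing clamp -y), at clamp y 0, z 70 mm. The block stands in front of it on two rails at z 45 mm and is pressed against it
- jaw: moving jaw, grey pad 44 x 15 x 44 mm on the end of a steel bar drawn through the clamp's body. Origin: centre of its face towards clamp +y; clamp y -85, z 70 mm when fully sprung back. Slides along clamp +y by up to 50 mm. A one-way brake keeps it where the trigger brought it; it springs back (about 2 N) only while the tab is pressed with the trigger let go
- trigger (a joint): orange trigger blade, 24 mm wide, 10 mm thick, on the jaw side of the handle, top about 160 mm over the desk. Angle, rad: 0 at rest (leaning 0.22 towards the jaws), grows as squeezed towards the handle (clamp +y), stop at 0.45; sprung. Pivot at clamp y 30, z 88 mm. A squeeze draws the jaw on 40 mm per rad, less 2 mm lost; let right back, it takes a new bite, the jaw staying
- trigger_push (a point): front of the round finger bead (18 mm across) on the trigger's jaw side, 60 mm above its pivot: push with closed fingertips; it moves 27 mm in a full stroke. At rest at clamp y 6, z 144 mm. Needs here about 5 N to walk the free jaw, 8 to 10 N while the plug slides in; then, pressed slowly, 13 N here gives 9 to 13 N at the jaw, 15 N gives 12 to 15; about a third stays when let go
- tab (a joint): red release tab, travel in m: 0 up (at rest), grows as it is pressed straight down, stop at 0.008. Spring 2 to 4 N, some 6 N more while the clamp is loaded
- tab_top (a point): centre of the top of the red release tab (34 x 24 mm pad, on a steel stem behind the handle), at clamp y 145 mm and 135 mm above the desk when up
- block: wooden cube, 46 mm, about 0.2 kg, standing loose on the clamp's rails between the jaws, not yet against the fixed jaw. Origin: centre of its underside; its -y face, towards the moving jaw, carries the plug
- plug (a joint): round brass plug, 24 mm across, a tight sliding fit in the block's face towards the moving jaw (sliding takes about 5 N). Value in m: 0 stands 12 mm proud of the face, 0.012 is flush
- paperweight: glass paperweight, 72 mm across, 45 mm high; bystander. Origin: centre of underside
- mug: blue mug, 72 mm across, 85 mm high; bystander. Origin: centre of underside
- eraser: white eraser 50 x 24 x 14 mm; bystander. Origin: centre of underside
- pen: black ballpoint pen 140 mm long, lying along its x; bystander. Origin: underside, middle
- pencil_case: slim blue pencil case 200 x 55 x 26 mm; bystander. Origin: centre of underside
- stapler: red and black stapler 130 x 36 x 48 mm; bystander. Origin: centre of underside
There are look-alikes about, which are no part of the job. Several things have the shape of the block; the one meant has the colours described above.

How it is judged (in metres and radians):
On the way, in this order (a step that is already met when the one before it is completed fails the run):
1. plug pressed flush and the clamp gripping the block by itself, trigger let go (value of joint plug above 0.0105 m and contact force between jaw and block above 1.5 N and value of joint trigger below 0.06 rad), for 0.5 s.
2. release tab pressed and the jaw sprung back (value of joint tab above 0.002 m and y of jaw in the frame of clamp below -0.08 m), for 0.05 s.
At the end, for the whole second after the job is handed in: The plug is flush to within 1.5 mm, the jaw is back within 5 mm of fully open, tab up and trigger forward at rest, and the block stands still and upright on the rails between the jaws (its middle 18 to 45 mm in front of the fixed jaw) (value of joint plug above 0.0105 m and y of jaw in the frame of clamp below -0.08 m and value of joint tab below 0.0015 m and value of joint trigger below 0.06 rad and angle between block's own z axis and vertical below 0.08 rad and z of block in the frame of clamp between 0.042 and 0.049 m and y of block in the frame of clamp between -0.045 and -0.018 m and linear speed of block below 0.01 m/s); the robot touches nothing.
It fails at once if the jaw bears on the block or plug with more than 15 N (contact force between jaw and block above 15 N).
It fails at once if the robot pushes on the block or its plug (contact force between any of the fingers, the arm and block above 1 N).
It fails at once if the robot pushes on the moving jaw or its bar (contact force between any of the fingers, the arm and jaw above 2 N).
It fails at once if another thing on the desk is moved more than 20 mm (distance of any of paperweight, mug, eraser, pen, pencil_case, stapler from where it was at the start of the episode above 0.02 m).
It also fails if it takes over 70 s, if anything falls off the work surface, if the arm or the gripper's body presses on something with over 40 N, if the wrist force passes 120 N, or if a joint passes its speed limit or range.

## Working session

There is one attempt and no reset: what is moved stays moved. The work goes in short steps, Python scripts to look and compute and a shell command to move; the robot and the scene stay as the last step left them, time stands still between calls to the robot, and variables do not carry over. Pictures are saved under pics/ and viewed, at most 10 in all, crops included, and the job is handed in when it is done.

```bash
ls; mkdir -p pics; python3 - <<'E'
from workcell import ctrl
import cv2,numpy as np
np.set_printoptions(precision=4,suppress=True)
print(ctrl.state(), ctrl.tcp_to_tips)
for n in("scene","side"):
    s=ctrl.snapshot(n); cv2.imwrite(f"pics/{n}0.png",s["pixels"]); print(n,s["intrinsics"],s["view"],[k for k in s])
    np.savez(f"pics/{n}0.npz",K=s["intrinsics"],V=s["view"])
E
```

```text
pics
{'time': 0.0, 'joint_pos': array([-0.0838,  0.5765,  0.0248,  1.4379, -0.015 ,  1.129 , -0.0565]), 'joint_velocities': array([ 0.001 , -0.0005,  0.0004,  0.0015, -0.0006,  0.0005,  0.0002]), 'joint_torque': array([  0.0011, -76.5754,   2.2516, -28.5966,   0.0155,   0.0125,
         0.0001]), 'tcp_pos': array([674.8363,   0.0257, 403.8464]), 'tcp_rot': array([-2.2206, -2.2207,  0.0019]), 'ft_force': array([-0.2421, -0.7163,  0.002 ]), 'torque': array([ 0.0216, -0.009 ,  0.0035]), 'gripper_force': 0.0, 'finger_gap': 1.0037047318579093} 173.4
scene [[500.0713   0.     279.6235]
 [  0.     500.0713 204.1093]
 [  0.       0.       1.    ]] [[    0.8132     0.5818     0.0103  -457.2528]
 [   -0.495      0.6823     0.538    219.0997]
 [    0.306     -0.4426     0.8429 -1426.0624]
 [    0.         0.         0.         1.    ]] ['pixels', 'intrinsics', 'view']
side [[396.284    0.     271.0124]
 [  0.     396.284  205.0078]
 [  0.       0.       1.    ]] [[   0.8692   -0.4941   -0.0162 -494.5337]
 [   0.3269    0.55      0.7685 -273.4351]
 [  -0.3708   -0.6733    0.6396 -974.5853]
 [   0.        0.        0.        1.    ]] ['pixels', 'intrinsics', 'view']
```

View pics/scene0.png

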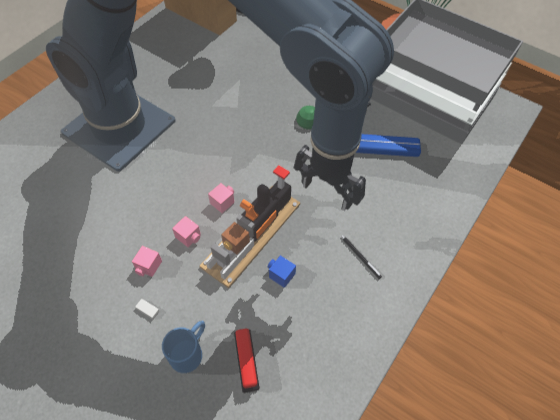

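View pics/side0.png

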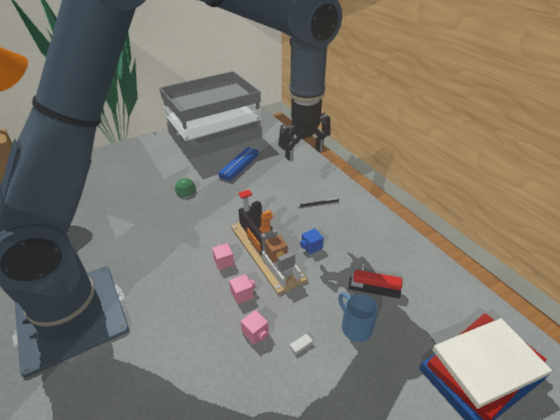

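Scene: the clamp is at about (250,240), with the red tab at (281,172), the orange trigger near (247,205) and the brown block at (236,236). Side: tab at (246,195), trigger at (266,218), block at (276,245). Candidates for the block: three pink cubes at scene (221,198), (186,232), (147,262), a blue cube at (283,270), and the brown one in the clamp, which is the right one. For red there is also the stapler at (246,358), and for orange a lamp at the side view's edge. Next is a close crop.

```bash
python3 - <<'E'
import cv2,numpy as np
np.set_printoptions(precision=1,suppress=True)
a=cv2.imread("pics/scene0.png")[155:290,190:310]; b=cv2.imread("pics/side0.png")[180:300,215:315]
A=cv2.resize(a,None,fx=3.3,fy=3.3,interpolation=cv2.INTER_CUBIC);B=cv2.resize(b,None,fx=3.7,fy=3.7,interpolation=cv2.INTER_CUBIC)
h=min(A.shape[0],B.shape[0]);cv2.imwrite("pics/crop.png",np.hstack([A[:h],B[:h]]))
def masks(n,box):
    im=cv2.imread(f"pics/{n}0.png");hsv=cv2.cvtColor(im,cv2.COLOR_BGR2HSV)
    x0,y0,x1,y1=box;out={}
    for k,lo,hi in(("red",(0,170,90),(4,255,255)),("red2",(174,170,90),(180,255,255)),("orange",(6,190,130),(16,255,255)),("base",(14,60,100),(25,170,255))):
        m=cv2.inRange(hsv,lo,hi);mm=np.zeros_like(m);mm[y0:y1,x0:x1]=m[y0:y1,x0:x1]
        c,_=cv2.findContours(mm,cv2.RETR_EXTERNAL,cv2.CHAIN_APPROX_NONE)
        print(n,k,[(int(cv2.contourArea(q)),cv2.boundingRect(q),np.array(cv2.minAreaRect(q)[0])) for q in sorted(c,key=cv2.contourArea)[::-1][:4]])
masks("scene",(190,155,310,290));masks("side",(215,180,315,300))
E
```

```text
scene red [(78, (274, 166, 15, 12), array([281.2, 171.7]))]
scene red2 []
scene orange []
scene base [(1082, (200, 197, 100, 90), array([256.5, 244.1])), (46, (219, 240, 14, 10), array([226.3, 244.2])), (1, (206, 253, 6, 6), array([208.8, 255.8])), (0, (270, 186, 3, 3), array([271., 187.]))]
side red [(35, (239, 190, 12, 8), array([244.7, 193.4]))]
side red2 []
side orange []
side base [(755, (231, 223, 76, 71), array([262.1, 260.9])), (35, (275, 250, 11, 9), array([279.4, 253.3])), (0, (267, 211, 1, 1), array([267., 211.])), (0, (270, 211, 1, 1), array([270., 211.]))]
```

View pics/crop.png

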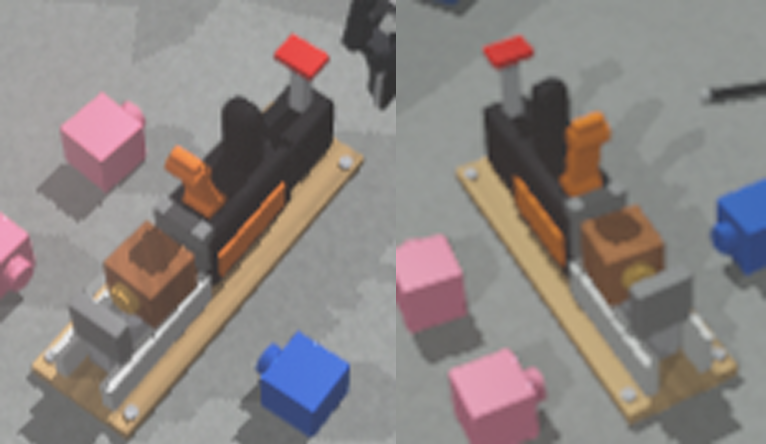

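The crop confirms the brown block with the brass plug facing the moving jaw. It also gives the orange trigger, the red tab and three base corners in each view. Now I turn these into positions.

```bash
cat > h.py <<'E'
import numpy as np
np.set_printoptions(precision=1,suppress=True)
def ray(n,uv):
    d=np.load(f"pics/{n}0.npz");K,V=d["K"],d["V"];R,t=V[:3,:3],V[:3,3]
    q=np.linalg.solve(K,[*uv,1]);return -R.T@t,R.T@(q*[1,-1,-1])
def plane(n,uv,z):
    o,d=ray(n,uv);return o+d*(z-o[2])/d[2]
def tri(a,b):
    A=[];B=[]
    for n,uv in(("scene",a),("side",b)):
        o,d=ray(n,uv);d/=np.linalg.norm(d);P=np.eye(3)-np.outer(d,d);A.append(P);B.append(P@o)
    return np.linalg.lstsq(np.vstack(A),np.hstack(B),rcond=None)[0]
E
python3 - <<'E'
from h import *
import cv2
S=lambda x,y:(190+(x+.5)/3.3-.5,155+(y+.5)/3.3-.5)
D=lambda x,y:(215+(x-396+.5)/3.7-.5,180+(y+.5)/3.7-.5)
sc=dict(L=S(33,368),B=S(125,435),F=S(363,158)); sd=dict(F2=D(456,172),L=D(632,420),B=D(735,365))
for n,d in(("scene",sc),("side",sd)):
    for k,v in d.items(): print(n,k,plane(n,v,12))
tab=tri(S(302,56),D(509,51));print("tab",tab,plane("scene",S(302,56),135),plane("side",D(509,51),135))
# fit frame: clamp xy points
P=[];Q=[]
def add(c,n,uv,z):P.append(c);Q.append(plane(n,uv,z)[:2])
# determine handedness: tail = F; +z up. y unit from jaws to tail
L,B,F=[plane("scene",sc[k],12)[:2] for k in"LBF"]
yy=(F-B)/np.linalg.norm(F-B); xx=np.array([yy[1],-yy[0]]); s=np.sign((B-L)@xx);print("len",np.linalg.norm(F-B),"w",np.linalg.norm(B-L),"B side x",s)
for n,d in(("scene",sc),("side",sd)):
    for k,v in d.items():
        c={"L":(-45*s,-120),"B":(45*s,-120),"F":(45*s,170),"F2":(-45*s,170)}[k];add(c,n,v,12)
add((0,145),"scene",S(302,56),135);add((0,145),"side",D(509,51),135)
P=np.array(P,float);Q=np.array(Q)
p0,q0=P.mean(0),Q.mean(0);U,_,Vt=np.linalg.svd((P-p0).T@(Q-q0));R=(U@Vt).T;t=q0-R@p0
print("det",np.linalg.det(R),"yaw",np.degrees(np.arctan2(R[1,0],R[0,0])),"org",t);print("res",Q-(P@R.T+t))
for k,c in dict(push=(0,6),tab=(0,145),handle=(0,75),fj=(0,0)).items():print(k,R@c+t)
print("bead tri",tri(S(178,160),D(590,118)))
E
```

```text
scene L [ 474.  -201.6   12. ]
scene B [ 559.6 -203.3   12. ]
scene F [564.5  84.9  12. ]
side F2 [475.8  81.5  12. ]
side L [ 473.2 -206.7   12. ]
side B [ 560.6 -202.1   12. ]
tab [521.   61.4 134.2] [520.4  62.4 135. ] [520.7  58.6 135. ]
len 288.19206763990815 w 85.67059235756284 B side x 1.0
det 1.0 yaw -0.5667040183861274 org [518.4 -84.5]
res [[ 1.8  2.5]
 [-2.6  1.7]
 [-0.6 -0.2]
 [ 0.7 -4.4]
 [ 1.  -2.6]
 [-1.7  2.9]
 [ 0.5  1.9]
 [ 0.8 -1.9]]
push [518.5 -78.5]
tab [519.8  60.5]
handle [519.2  -9.5]
fj [518.4 -84.5]
bead tri [517.4 -75.6 168.3]
```

The clamp frame is nearly aligned with the world: yaw about -0.6°, origin (518, -84). Base size and tab height match the given values. I'll move in front of the trigger at safe height and shut the fingers.

```bash
python3 -m inch '{"xyz":[[-0.03,-0.04,0],[-0.07,-0.08,0],[-0.11,-0.13,0],[-0.135,-0.157,0],[-0.135,-0.157,0.03],[-0.135,-0.157,0.05],[-0.135,-0.157,0.06],[-0.135,-0.157,0.06]],"rotation":[[0,0,0],[0,0,0],[0,0,0],[0,0,0],[0,0,0],[0,0,0],[0,0,0],[0,0,0]],"jaw":[0,0,0,0,0,0,0,0]}'; python3 - <<'E'
from workcell import ctrl
import cv2,numpy as np
print(ctrl.state()["tcp_pos"],ctrl.state()["ft_force"],ctrl.tcp_to_tips)
a=ctrl.snapshot("scene")["pixels"][100:290,170:330];b=ctrl.snapshot("side")["pixels"][130:320,190:350]
cv2.imwrite("pics/c1.png",cv2.resize(np.hstack([a,b]),None,fx=2.5,fy=2.5,interpolation=cv2.INTER_CUBIC))
E
```

```text
time: 1.1
tcp_pos: [518.0, -134.9, 344.2]
tcp_rot: [-2.22, -2.221, 0.001]
ft_force: [0.8, -1.1, -0.1]
finger_gap: -0.002
gripper_force: 0.0
[ 517.95406137 -134.89534293  344.23364701] [ 0.7644922  -1.07084566 -0.09871543] 173.4
```

View pics/c1.png

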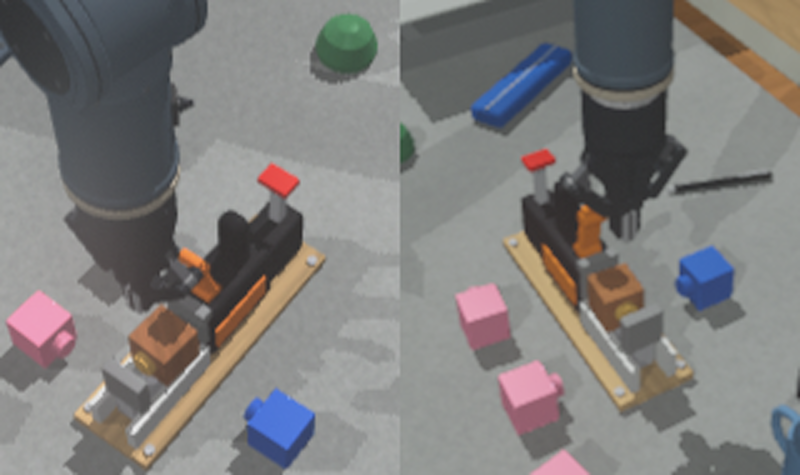

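The shut fingertips hover in front of the trigger, well above the block. I'll go down to bead height and creep forward.

```bash
python3 -m inch '{"xyz":[[0,0,0.02],[0,0,0.038],[0.01,0,0.041],[0.02,0,0.041],[0.03,0,0.041],[0.035,0,0.041],[0.035,0,0.041],[0.035,0,0.041]],"rotation":[[0,0,0],[0,0,0],[0,0,0],[0,0,0],[0,0,0],[0,0,0],[0,0,0],[0,0,0]],"jaw":[0,0,0,0,0,0,0,0]}'; python3 -m inch '{"xyz":[[0.003,0,0],[0.006,0,0],[0.009,0,0],[0.012,0,0],[0.015,0,0],[0.015,0,0]],"rotation":[[0,0,0],[0,0,0],[0,0,0],[0,0,0],[0,0,0],[0,0,0]],"jaw":[0,0,0,0,0,0]}'
```

```text
time: 2.2
tcp_pos: [518.0, -100.3, 303.8]
tcp_rot: [2.222, 2.221, -0.0]
ft_force: [-0.7, 0.4, 0.3]
finger_gap: -0.0
gripper_force: 0.0
time: 2.95
tcp_pos: [518.1, -84.9, 303.8]
tcp_rot: [2.221, 2.221, 0.0]
ft_force: [0.1, -1.9, 0.3]
finger_gap: -0.001
gripper_force: 0.5
```

```bash
python3 -m inch '{"xyz":[[0.003,0,0],[0.006,0,0],[0.009,0,0],[0.012,0,0],[0.012,0,0]],"rotation":[[0,0,0],[0,0,0],[0,0,0],[0,0,0],[0,0,0]],"jaw":[0,0,0,0,0]}'; python3 -m inch '{"xyz":[[0.002,0,0],[0.004,0,0],[0.006,0,0],[0.008,0,0],[0.008,0,0]],"rotation":[[0,0,0],[0,0,0],[0,0,0],[0,0,0],[0,0,0]],"jaw":[0,0,0,0,0]}'; python3 - <<'E'
from workcell import ctrl
import cv2,numpy as np
a=ctrl.snapshot("scene")["pixels"][155:290,190:310];b=ctrl.snapshot("side")["pixels"][180:300,215:315]
cv2.imwrite("pics/c2.png",np.hstack([cv2.resize(a,None,fx=3.3,fy=3.3,interpolation=2)[:444],cv2.resize(b,None,fx=3.7,fy=3.7,interpolation=2)]))
E
```

```text
time: 3.58
tcp_pos: [518.3, -73.5, 304.1]
tcp_rot: [2.221, 2.22, 0.0]
ft_force: [0.1, -4.7, 3.9]
finger_gap: -0.006
gripper_force: 2.3
time: 4.2
tcp_pos: [518.3, -65.5, 304.0]
tcp_rot: [2.221, 2.22, 0.0]
ft_force: [1.2, -4.5, 3.9]
finger_gap: 0.003
gripper_force: 2.5
```

View pics/c2.png

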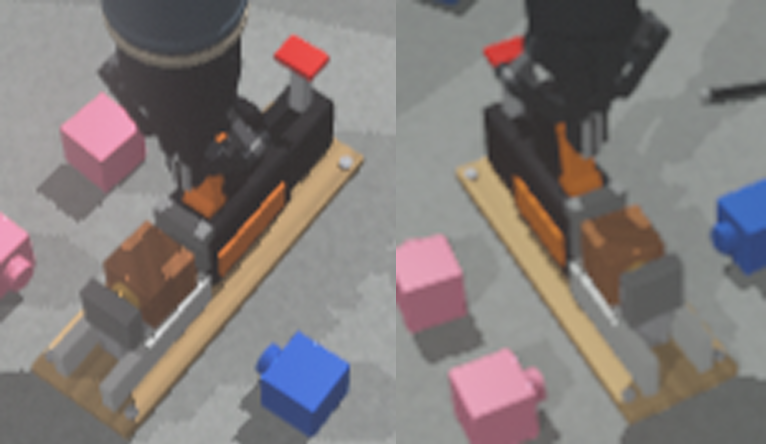

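The jaw is advancing and its pad has nearly reached the plug (scene crop 115,310). I'll finish this stroke, then let the trigger back.

```bash
python3 -m inch '{"xyz":[[0.001,0,0],[0.002,0,0],[0.003,0,0],[0.003,0,0]],"rotation":[[0,0,0],[0,0,0],[0,0,0],[0,0,0]],"jaw":[0,0,0,0]}'; python3 -m inch '{"xyz":[[-0.007,0,0],[-0.014,0,0],[-0.021,0,0],[-0.028,0,0],[-0.033,0,0],[-0.033,0,0],[-0.033,0,0]],"rotation":[[0,0,0],[0,0,0],[0,0,0],[0,0,0],[0,0,0],[0,0,0],[0,0,0]],"jaw":[0,0,0,0,0,0,0]}'
```

```text
time: 4.8
tcp_pos: [518.3, -62.6, 304.0]
tcp_rot: [2.221, 2.22, 0.0]
ft_force: [0.6, -5.6, 4.1]
finger_gap: 0.004
gripper_force: 2.6
time: 5.68
tcp_pos: [518.0, -94.7, 303.7]
tcp_rot: [-2.221, -2.222, -0.0]
ft_force: [0.5, 0.4, -0.1]
finger_gap: -0.001
gripper_force: 0.0
```

```bash
python3 -m inch '{"xyz":[[0.004,0,0],[0.007,0,0],[0.010,0,0],[0.013,0,0],[0.016,0,0],[0.018,0,0],[0.018,0,0]],"rotation":[[0,0,0],[0,0,0],[0,0,0],[0,0,0],[0,0,0],[0,0,0],[0,0,0]],"jaw":[0,0,0,0,0,0,0]}'; python3 -m inch '{"xyz":[[0.001,0,0],[0.002,0,0],[0.003,0,0],[0.004,0,0],[0.005,0,0],[0.005,0,0]],"rotation":[[0,0,0],[0,0,0],[0,0,0],[0,0,0],[0,0,0],[0,0,0]],"jaw":[0,0,0,0,0,0]}'
```

```text
time: 6.55
tcp_pos: [518.3, -78.1, 304.3]
tcp_rot: [2.221, 2.218, -0.0]
ft_force: [-0.2, -6.7, 6.3]
finger_gap: 0.001
gripper_force: 3.3
time: 7.3
tcp_pos: [518.4, -73.2, 304.3]
tcp_rot: [2.221, 2.218, 0.0]
ft_force: [0.0, -7.0, 5.6]
finger_gap: 0.002
gripper_force: 3.4
```

```bash
python3 -m inch '{"xyz":[[0.001,0,0],[0.002,0,0],[0.003,0,0],[0.004,0,0],[0.005,0,0],[0.005,0,0]],"rotation":[[0,0,0],[0,0,0],[0,0,0],[0,0,0],[0,0,0],[0,0,0]],"jaw":[0,0,0,0,0,0]}'; python3 -m inch '{"xyz":[[0.001,0,0],[0.002,0,0],[0.003,0,0],[0.004,0,0],[0.005,0,0],[0.006,0,0],[0.006,0,0]],"rotation":[[0,0,0],[0,0,0],[0,0,0],[0,0,0],[0,0,0],[0,0,0],[0,0,0]],"jaw":[0,0,0,0,0,0,0]}'
```

```text
time: 8.05
tcp_pos: [518.4, -68.1, 304.3]
tcp_rot: [2.221, 2.218, 0.0]
ft_force: [0.9, -6.5, 4.6]
finger_gap: 0.003
gripper_force: 3.3
time: 8.93
tcp_pos: [518.4, -62.7, 304.4]
tcp_rot: [2.221, 2.217, -0.0]
ft_force: [-0.1, -9.2, 5.6]
finger_gap: -0.001
gripper_force: 4.5
```

```bash
python3 -m inch '{"xyz":[[-0.007,0,0],[-0.014,0,0],[-0.021,0,0],[-0.028,0,0],[-0.033,0,0],[-0.033,0,0],[-0.033,0,0]],"rotation":[[0,0,0],[0,0,0],[0,0,0],[0,0,0],[0,0,0],[0,0,0],[0,0,0]],"jaw":[0,0,0,0,0,0,0]}';python3 -m inch '{"xyz":[[0.004,0,0],[0.007,0,0],[0.010,0,0],[0.013,0,0],[0.016,0,0],[0.016,0,0]],"rotation":[[0,0,0],[0,0,0],[0,0,0],[0,0,0],[0,0,0],[0,0,0]],"jaw":[0,0,0,0,0,0]}'; python3 -m inch '{"xyz":[[0.001,0,0],[0.002,0,0],[0.003,0,0],[0.003,0,0]],"rotation":[[0,0,0],[0,0,0],[0,0,0],[0,0,0]],"jaw":[0,0,0,0]}'
```

```text
time: 9.8
tcp_pos: [518.0, -93.7, 303.7]
tcp_rot: [-2.221, -2.222, -0.0]
ft_force: [0.0, -0.0, 0.5]
finger_gap: -0.002
gripper_force: 0.0
time: 10.55
tcp_pos: [518.1, -79.9, 304.5]
tcp_rot: [2.221, 2.217, -0.001]
ft_force: [-1.6, -9.4, 7.7]
finger_gap: -0.002
gripper_force: 4.9
time: 11.05
tcp_pos: [518.3, -77.1, 304.6]
tcp_rot: [2.222, 2.216, -0.001]
ft_force: [-0.5, -9.8, 8.2]
finger_gap: 0.0
gripper_force: 5.1
```

```bash
python3 -m inch '{"xyz":[[0.0005,0,0],[0.001,0,0],[0.0015,0,0],[0.002,0,0],[0.002,0,0]],"rotation":[[0,0,0],[0,0,0],[0,0,0],[0,0,0],[0,0,0]],"jaw":[0,0,0,0,0]}'; python3 -m inch '{"xyz":[[0.0005,0,0],[0.001,0,0],[0.0015,0,0],[0.002,0,0],[0.002,0,0]],"rotation":[[0,0,0],[0,0,0],[0,0,0],[0,0,0],[0,0,0]],"jaw":[0,0,0,0,0]}'
```

```text
time: 11.68
tcp_pos: [518.3, -75.1, 304.6]
tcp_rot: [2.222, 2.216, -0.001]
ft_force: [0.1, -9.9, 8.4]
finger_gap: -0.003
gripper_force: 5.2
time: 12.3
tcp_pos: [518.4, -73.0, 304.6]
tcp_rot: [2.221, 2.216, -0.0]
ft_force: [0.8, -10.2, 8.0]
finger_gap: 0.0
gripper_force: 5.0
```

```bash
python3 -m inch '{"xyz":[[0.0005,0,0],[0.001,0,0],[0.0015,0,0],[0.0015,0,0]],"rotation":[[0,0,0],[0,0,0],[0,0,0],[0,0,0]],"jaw":[0,0,0,0]}'
```

```text
time: 12.8
tcp_pos: [518.4, -71.6, 304.7]
tcp_rot: [2.221, 2.216, -0.0]
ft_force: [0.4, -9.9, 8.1]
finger_gap: 0.002
gripper_force: 5.2
```

```bash
python3 -m inch '{"xyz":[[0.0005,0,0],[0.001,0,0],[0.0015,0,0],[0.0015,0,0]],"rotation":[[0,0,0],[0,0,0],[0,0,0],[0,0,0]],"jaw":[0,0,0,0]}'
```

```text
time: 13.3
tcp_pos: [518.4, -70.6, 304.8]
tcp_rot: [2.222, 2.215, -0.001]
ft_force: [-0.7, -12.8, 9.0]
finger_gap: 0.001
gripper_force: 6.1
```

```bash
python3 -m inch '{"xyz":[[0.0005,0,0],[0.001,0,0],[0.001,0,0]],"rotation":[[0,0,0],[0,0,0],[0,0,0]],"jaw":[0,0,0]}'
```

```text
time: 13.68
tcp_pos: [518.4, -69.8, 304.8]
tcp_rot: [2.222, 2.215, -0.001]
ft_force: [-0.2, -12.9, 10.3]
finger_gap: -0.001
gripper_force: 6.6
```

```bash
python3 -m inch '{"xyz":[[0.0005,0,0],[0.001,0,0],[0.001,0,0]],"rotation":[[0,0,0],[0,0,0],[0,0,0]],"jaw":[0,0,0]}'
```

```text
time: 14.05
tcp_pos: [518.4, -69.1, 304.9]
tcp_rot: [2.222, 2.214, -0.001]
ft_force: [-0.6, -14.9, 11.2]
finger_gap: 0.004
gripper_force: 7.2
```

Force rose past the plug-sliding level to about 14 N, so the plug is seated. I'll let the trigger go, back away, and let the clamp hold.

```bash
python3 -m inch '{"xyz":[[-0.003,0,0],[-0.007,0,0],[-0.012,0,0],[-0.017,0,0],[-0.022,0,0],[-0.027,0,0],[-0.034,0,0],[-0.038,0,0]],"rotation":[[0,0,0],[0,0,0],[0,0,0],[0,0,0],[0,0,0],[0,0,0],[0,0,0],[0,0,0]],"jaw":[0,0,0,0,0,0,0,0]}'; python3 -m inch '{"xyz":[[0,0,0],[0,0,-0.02],[0,0,-0.05],[0,0,-0.07],[0,0,-0.07],[0,0,-0.07]],"rotation":[[0,0,0],[0,0,0],[0,0,0],[0,0,0],[0,0,0],[0,0,0]],"jaw":[0,0,0,0,0,0]}'; python3 - <<'E'
from workcell import ctrl
import cv2,numpy as np
a=ctrl.snapshot("scene")["pixels"][155:290,190:310];b=ctrl.snapshot("side")["pixels"][180:300,215:315]
cv2.imwrite("pics/c3.png",np.hstack([cv2.resize(a,None,fx=3.3,fy=3.3,interpolation=2)[:444],cv2.resize(b,None,fx=3.7,fy=3.7,interpolation=2)]))
E
```

```text
time: 15.05
tcp_pos: [518.0, -104.5, 303.7]
tcp_rot: [-2.222, -2.221, 0.0]
ft_force: [0.8, -0.6, -0.6]
finger_gap: -0.001
gripper_force: 0.0
time: 15.8
tcp_pos: [517.8, -103.8, 373.1]
tcp_rot: [-2.221, -2.221, 0.001]
ft_force: [-0.2, -0.4, -1.5]
finger_gap: -0.002
gripper_force: 0.0
```

View pics/c3.png

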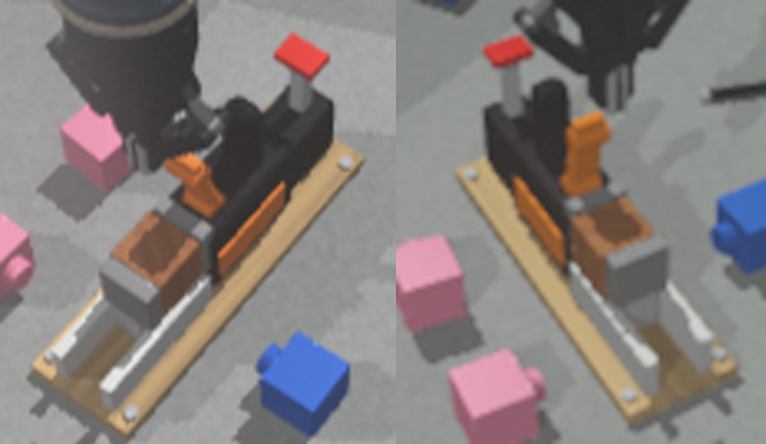

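The jaw is flush on the block, the block sits against the fixed jaw, and the trigger is at rest. Next I go over the tab at scene (281,172).

```bash
python3 -m inch '{"xyz":[[0.03,0,0],[0.07,0,0],[0.11,0,0],[0.145,0.001,0],[0.165,0.002,0],[0.165,0.002,0.03],[0.165,0.002,0.05],[0.165,0.002,0.055]],"rotation":[[0,0,0],[0,0,0],[0,0,0],[0,0,0],[0,0,0],[0,0,0],[0,0,0],[0,0,0]],"jaw":[0,0,0,0,0,0,0,0]}'; python3 -m inch '{"xyz":[[0,0,0.002],[0,0,0.004],[0,0,0.006],[0,0,0.008],[0,0,0.010],[0,0,0.010]],"rotation":[[0,0,0],[0,0,0],[0,0,0],[0,0,0],[0,0,0],[0,0,0]],"jaw":[0,0,0,0,0,0]}'
```

```text
time: 16.9
tcp_pos: [519.5, 61.0, 317.0]
tcp_rot: [-2.22, -2.22, 0.004]
ft_force: [0.7, -0.3, 0.3]
finger_gap: 0.003
gripper_force: 0.0
time: 17.65
tcp_pos: [520.1, 61.0, 308.8]
tcp_rot: [2.221, 2.221, 0.0]
ft_force: [-0.8, 0.1, 2.7]
finger_gap: -0.001
gripper_force: 1.3
```

```bash
python3 -m inch '{"xyz":[[0,0,0.001],[0,0,0.002],[0,0,0.003],[0,0,0.004],[0,0,0.004]],"rotation":[[0,0,0],[0,0,0],[0,0,0],[0,0,0],[0,0,0]],"jaw":[0,0,0,0,0]}'
```

```text
time: 18.27
tcp_pos: [520.1, 61.0, 304.7]
tcp_rot: [2.221, 2.221, 0.0]
ft_force: [0.7, -0.4, 3.2]
finger_gap: 0.0
gripper_force: 1.2
```

```bash
python3 -m inch '{"xyz":[[0,0,0.001],[0,0,0.002],[0,0,0.0025],[0,0,0.0025],[0,0,0.0025],[0,0,0.0025],[0,0,0.0025],[0,0,0.0025]],"rotation":[[0,0,0],[0,0,0],[0,0,0],[0,0,0],[0,0,0],[0,0,0],[0,0,0],[0,0,0]],"jaw":[0,0,0,0,0,0,0,0]}'; python3 - <<'E'
from workcell import ctrl
import cv2,numpy as np
a=ctrl.snapshot("scene")["pixels"][155:290,190:310];b=ctrl.snapshot("side")["pixels"][180:300,215:315]
cv2.imwrite("pics/c4.png",np.hstack([cv2.resize(a,None,fx=3.3,fy=3.3,interpolation=2)[:444],cv2.resize(b,None,fx=3.7,fy=3.7,interpolation=2)]))
E
```

```text
time: 19.27
tcp_pos: [520.1, 61.0, 302.2]
tcp_rot: [2.221, 2.221, 0.0]
ft_force: [1.5, 0.4, 3.1]
finger_gap: -0.0
gripper_force: 1.4
```

View pics/c4.png

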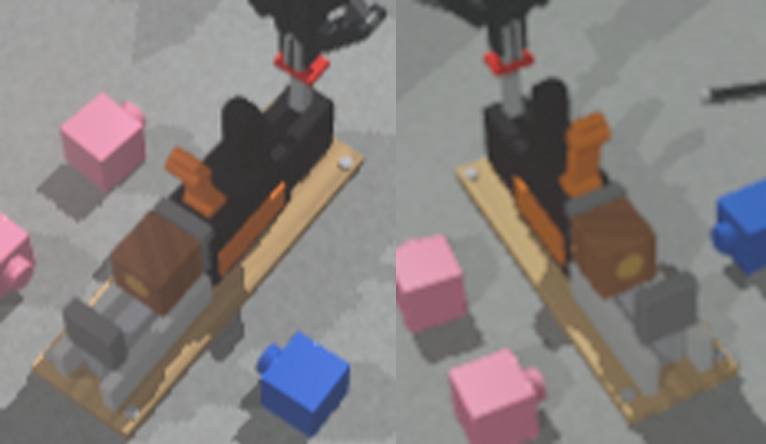

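The jaw has sprung back to its starting place (scene crop 95,335), the plug is flush (side crop 629,266) and the block stands against the fixed jaw. I'll lift off and let the tab come up.

```bash
python3 -m inch '{"xyz":[[0,0,-0.003],[0,0,-0.007],[0,0,-0.015],[0,0,-0.03],[0,0,-0.06],[0,0,-0.08],[0,0,-0.08],[0,0,-0.08]],"rotation":[[0,0,0],[0,0,0],[0,0,0],[0,0,0],[0,0,0],[0,0,0],[0,0,0],[0,0,0]],"jaw":[0,0,0,0,0,0,0,0]}'; python3 - <<'E'
from workcell import ctrl
import cv2,numpy as np
a=ctrl.snapshot("scene")["pixels"][155:290,190:310];b=ctrl.snapshot("side")["pixels"][180:300,215:315]
cv2.imwrite("pics/c5.png",np.hstack([cv2.resize(a,None,fx=3.3,fy=3.3,interpolation=2)[:444],cv2.resize(b,None,fx=3.7,fy=3.7,interpolation=2)]))
E
```

```text
time: 20.38
tcp_pos: [519.7, 61.0, 382.0]
tcp_rot: [-2.221, -2.221, 0.001]
ft_force: [0.2, -0.4, -0.5]
finger_gap: -0.004
gripper_force: 0.0
```

View pics/c5.png

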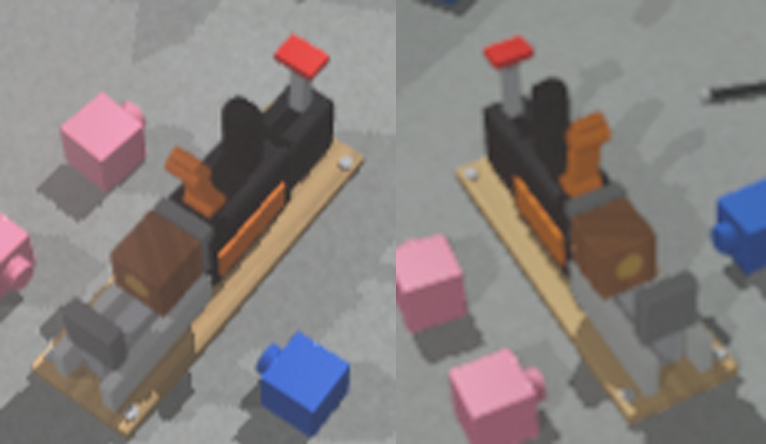

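The tab is up (scene crop 302,56), the trigger forward, the jaw open, the plug flush and the block upright. Handing in.

```bash
python3 -c "
from workcell import ctrl
print(ctrl.hand_in())"
```

```text
the job is handed in; nothing more can be done
None
```

I handed the job in at about 20 s, and no verdict came back: the final pictures show the plug flush, the block upright against the fixed jaw, the jaw sprung back, the tab up and the trigger at rest; the last trigger push peaked at about 14–15 N, which by the given figures is roughly 11–15 N at the jaw (not measured directly).

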